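Slide the multimeter home into its corner stop

TASK

Push the multimeter along the worktop into the inside of the aluminium corner stop, so that it ends flat on the worktop and square, one long side flush against the stop's long arm and one end flush against its short arm. Push it gently with the fingers from its sides only: do not pinch it, drag it from on top or lift it. Leave the lamp holder, the battery and the roll of tape where they are.

Things in the scene. Friction and masses are not known exactly. Their poses are not given: they have to be found in the camera images.
- multimeter: Hand multimeter, loose, on its back, dial up, in a holster: 154 x 76 mm in plan, 30 mm thick (41 at the dial), 0.3 kg, slides at 1 to 5 N. Its straight sides stand out farthest at 3 to 24 mm height. Origin: centre of the underside; x along its length, y across, z up. Starts within 20 deg of the stop's long arm, 4 to 9 cm short of it and 5 to 13 cm short of the short arm. Either way round is right.
- corner_stop: Fixed L of bare aluminium angle; arms 6 mm thick, 22 high, 3 mm flanges outside only. Origin: inside corner on the worktop. Long arm: inner face x = 0, from the corner 160 mm to -y. Short arm: inner face y = 0, from the corner 100 mm to -x. Meter home: its origin at x = -38, y = -77 mm here. Seen from the robot the long arm is across the far side, the short arm at the left, within 9 degrees.
- lamp_holder: Small lamp holder with a bulb socket, 40 x 62 x 46 mm, loose, left of the corner stop; leave alone. Origin: centre of its underside.
- battery: Block battery standing upright, 18 x 27 x 47 mm, loose, beyond the stop's long arm; leave alone. Origin: centre of its underside.
- tape_roll: Roll of black tape lying flat, 62 mm across, 19 mm high, loose, to the right of the meter, towards the robot; leave alone. Origin: centre of its underside.
Things that resemble listed ones, but are neither listed nor needed, are in the scene too. What is shaped like the multimeter but white is not meant.

How it is judged:
At the end, for the whole second after the job is handed in: The multimeter lies flat and at rest in the corner: its centre within 5 mm of touching each arm, its length within 0.04 rad of the long arm's direction; lamp holder, battery and tape roll within 15 mm of where they stood (x of multimeter in the frame of corner_stop between -0.043 and -0.034 m and y of multimeter in the frame of corner_stop between -0.082 and -0.073 m and angle between the x axis of multimeter and the y axis of corner_stop, either way round below 0.04 rad and height (world z) of multimeter below 0.004 m and angle between multimeter's own z axis and vertical below 0.05 rad and linear speed of multimeter below 0.01 m/s and distance of each of lamp_holder, battery, tape_roll from where it was at the start of the episode below 0.015 m).
It fails at once if the multimeter is lifted or tipped (height (world z) of multimeter above 0.01 m or angle between multimeter's own z axis and vertical above 0.12 rad).
It fails at once if the multimeter is pinched astride or dragged by pressing on its top instead of pushed at its sides (contact force between the fingers and multimeter above 0.5 N and x of the grasp point in the frame of multimeter between -0.065 and 0.065 m and y of the grasp point in the frame of multimeter between -0.025 and 0.025 m).
It fails at once if the multimeter is pushed with more than 70 N (contact force between any of the arm, the fingers and multimeter above 70 N).
It fails at once if the lamp holder, the battery or the tape roll is knocked out of its place (more than 15 mm) (distance of any of lamp_holder, battery, tape_roll from where it was at the start of the episode above 0.015 m).
It also fails if it takes over 48 s, if anything falls off the work surface, if the arm or the gripper's body presses on something with over 40 N, if the wrist force passes 120 N, or if a joint passes its speed limit or range.

ROBOT

A 6-joint arm with a two-finger parallel gripper is mounted at the origin on a cart in front of the work surface, level with it; the furniture and walls round the work are solid. World frame = base frame: x ahead of the robot, y to its left, z up, the work surface at z = 0. Lengths are in m, angles in rad, forces in N, time in s.
With the tool pointing down it reaches from about 0.35 to 0.975 m from the base axis. Payload 7.1 kg.
Tool frame: the origin (TCP) lies on the centre line of the jaws, within the pads' length; the fingertips stand 8 mm ahead of it and the grasp point (between the pads) lies 11 mm behind it (manip.tip_reach is the distance from the TCP to the fingertips, in m); z points along the fingers, y is the line along which they close (so a half turn about z gives the same grasp; the last joint's range is limited). The gripper opens to 88 mm and grips with 3 to 60 N. Pads are 20 mm wide; open, the fingers measure 115 mm over their backs; the gripper's body (75 mm by 178 mm) begins 61 mm behind the grasp point.
Start: joints at [-1.243, 0.423, 1.63, -0, 1.089, -0.019], TCP at [0.212, -0.588, 0.231] pointing down, gripper open.
Joint ranges: [-3, 3], [-0.9, 2.11], [0.09, 2.58], [-1.31, 4.45], [0.11, 2.69], [-2.54, 2.54]. Speed limits (rad/s): [2.39, 2.39, 3.01, 3.14, 3.14, 3.14].

INTERFACE

Orientations are given as [roll, pitch, yaw] about the fixed x, y, z axes, in that order (R = Rz(yaw) Ry(pitch) Rx(roll)).
In Python, from bench import manip gives the robot as it stands.
- The arm moves only by the tool servo_tool, never from a script. Its argument "plan" is a list of rows, each an object of numbers: "hand": the finger opening in mm, from 0 to 87.8; "x", "y", "z": the shift along the tool's x, y, z in mm; "yaw": the turn about the tool's z in degrees. A call has 1 to 12 rows; each row shifts and turns the commanded pose from where the row before left it, along the tool's axes as they then stand; what a row does not reach is not made up. A row lasts 1/12 s, in which the tool goes at most 41.7 mm and 7.16 degrees, less where a joint would pass 70% of its speed; a pose out of reach is approached as far as the arm can. A call is refused whole if a number of a shift passes 41.7 or a number of a turn 7.16, either way. A call with a gripper value outside its range is refused whole. The fingers move at their own pace and stop on an object; "newtons" is the grip in N (left out, the last holds). Time passes only in rows, so rows that do not move let the fingers close. It gives the time, the measured TCP pose, the force, the opening and the grip force at its end, in the units of the state.
- manip.observe(): the state, without advancing time (a new reading comes with each control period).
- manip.camera(name): name is "scene" or "top"; returns the picture (480x640x3 uint8, red, green, blue); there is no depth.
- manip.calibration(name): a dict with "fx", "fy", "cx", "cy" (pixels), "T" (4x4, takes a point from camera to world coordinates). Camera axes: x right, y up, looking along -z (the intrinsics and any distortion apply to the point x, -y, -z); pixel columns grow to the right and rows downward; lengths in m; the calibration is good to about 2 mm. A picture is of the moment at which its call begins. calibration takes no time and is no camera call.
- manip.finish_job(): hands the job in; it is judged then, once.
Trained networks look in the newest picture that a camera, given by its name, has taken for a name from the list of things; names that differ only in an ending like _2 or _b are one class to them, and where a whole thing is asked for, a point or a joint stands for the part that bears it (a point fixed in the world has none). Each returns a list of dicts, best first, with "score" (0 to 1); they miss things now and then, are a little off and sometimes report something else, mostly with a low value. They report only what shows in the picture. A call takes as long as a camera call. They do not tell look-alikes from the thing itself.
- manip.regions_of(camera, query): "pixels" (480x640 bool, what is visible of it) and "extent" ([centre column, centre row, width, height] in pixels, round what is visible of it).
The state is a dict: "time_s": time; "joint_pos": joint angles; "joint_vel": joint speeds; "joint_torque": joint torques, N m; "ee_pos": TCP position; "ee_rot": TCP orientation; "wrist_force": force on the tool from outside, world axes, zero at the start; "wrist_torque": the same for the moment, N m; "width": finger opening in m; "grip_force": force on a finger pad.
Only numpy, scipy, OpenCV 4.12 (cv2) and the standard library are available. Lean on these libraries where they do the work, as an engineer would, in place of code of your own. Each camera call takes 0.05 s, during which the arm holds its last target. There are 200 camera calls.

## Working session

There is one attempt and no reset: what is moved stays moved. The work goes in short steps, Python scripts to look and compute and a tool call to move; the robot and the scene stay as the last step left them, time stands still between calls to the robot, and variables do not carry over. Pictures are saved under pics/ and viewed, at most 10 in all, crops included, and the job is handed in when it is done.

Besides the shell and the picture viewer there is one more tool, called after "Call:" as name([rows], argument=value, ...), one row to a line, values as JSON. servo_tool: Moves the arm, as the interface text tells. Its arguments: {"type":"object","properties":{"plan":{"type":"array"},"newtons":{"type":"number"}},"required":["plan"]}

```bash
mkdir -p pics; python3 - <<'E'
from bench import manip
import cv2,numpy as np
for n in ("top","scene"):
    im=manip.camera(n); cv2.imwrite(f"pics/{n}0.png",im[:,:,::-1])
    c=manip.calibration(n); print(n,{k:(np.round(v,3).tolist()) for k,v in c.items()})
    for q in ("multimeter","corner_stop","lamp_holder","battery","tape_roll"):
        for r in manip.regions_of(n,q)[:3]: print(q,round(r["score"],2),np.round(r["extent"]))
s=manip.observe(); print(s["time_s"],s["ee_pos"],s["ee_rot"],s["width"])
E
```

```text
top {'fx': 523.984, 'fy': 523.984, 'cx': 326.382, 'cy': 237.446, 'T': [[0.007, 0.981, -0.191, 0.431], [-1.0, 0.009, 0.011, 0.022], [0.012, 0.191, 0.981, 1.076], [0.0, 0.0, 0.0, 1.0]]}
multimeter 0.91 [306. 294.  84.  60.]
multimeter 0.91 [453. 252.  72.  76.]
multimeter 0.69 [254. 157.  76.  44.]
corner_stop 0.87 [280. 246.  95.  57.]
lamp_holder 0.92 [195. 264.  30.  22.]
scene {'fx': 591.723, 'fy': 591.723, 'cx': 329.391, 'cy': 243.162, 'T': [[-0.619, 0.604, -0.502, 0.042], [-0.785, -0.477, 0.395, 0.486], [-0.0, 0.638, 0.77, 0.957], [0.0, 0.0, 0.0, 1.0]]}
multimeter 0.85 [431. 201.  43.  58.]
multimeter 0.72 [221. 236.  84.  57.]
multimeter 0.69 [350. 298.  82.  55.]
corner_stop 0.81 [289. 286.  86.  85.]
lamp_holder 0.92 [234. 339.  41.  34.]
tape_roll 0.64 [465. 266.  32.  28.]
0.6 [ 0.21245636 -0.58775495  0.23069483] [-3.14158325e+00 -7.16556446e-07  3.46824866e-01] 0.08754362410376446
```

View pics/top0.png

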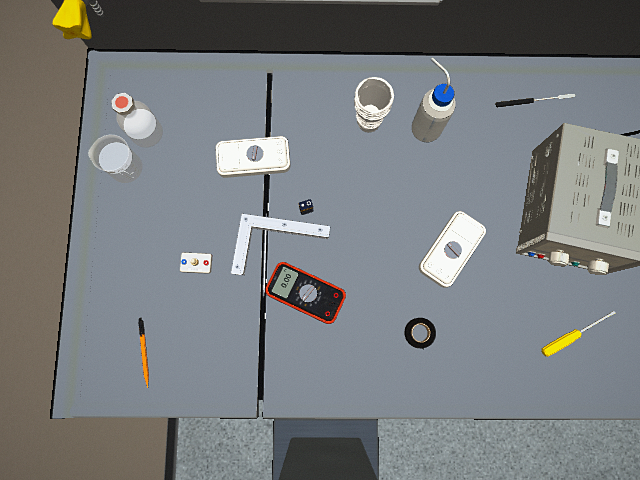

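View pics/scene0.png

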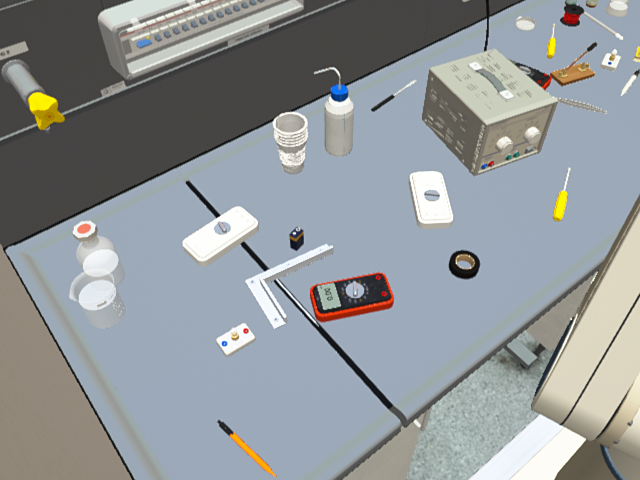

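```bash
cat > h.py <<'E'
from bench import manip
import cv2,numpy as np
from scipy.optimize import minimize
def proj(n,P):
    c=manip.calibration(n);T=np.array(c["T"]);p=(np.asarray(P,float)-T[:3,3])@T[:3,:3]
    return np.c_[c["cx"]+c["fx"]*p[:,0]/-p[:,2],c["cy"]-c["fy"]*p[:,1]/-p[:,2]]
def unproj(n,uv,z):
    c=manip.calibration(n);T=np.array(c["T"]);uv=np.asarray(uv,float)
    d=np.c_[(uv[:,0]-c["cx"])/c["fx"],-(uv[:,1]-c["cy"])/c["fy"],-np.ones(len(uv))]@T[:3,:3].T
    return T[:3,3]+d*((z-T[2,3])/d[:,2])[:,None]
def red(im):
    h=cv2.cvtColor(im,cv2.COLOR_RGB2HSV)
    m=(((h[...,0]<8)|(h[...,0]>172))&(h[...,1]>150)&(h[...,2]>60)).astype(np.uint8)
    n,l,s,_=cv2.connectedComponentsWithStats(m)
    return l,s
def meter(n,im,near):
    """fit a 154x76x27 box to the red holster's hull; near=world xy guess"""
    l,s=red(im);u=proj(n,[[*near,.02]])[0]
    m=np.zeros(l.shape,np.uint8)
    for i in range(1,len(s)):
        x,y,w,h,a=s[i]
        if a>15 and np.hypot(x+w/2-u[0],y+h/2-u[1])<70: m[l==i]=1
    hull=cv2.convexHull(cv2.findNonZero(m))[:,0].astype(np.float32)
    S=8;x0=hull.min(0)-25;sz=((hull.max(0)-x0+25)*S).astype(int)
    M=np.zeros(sz[::-1],np.uint8)
    big=cv2.resize(cv2.fillConvexPoly(np.zeros(l.shape,np.uint8),hull.astype(int),255)[int(x0[1]):int(x0[1])+sz[1]//S,int(x0[0]):int(x0[0])+sz[0]//S],None,fx=S,fy=S,interpolation=cv2.INTER_LINEAR)>127
    o=x0.astype(int)
    def cost(p):
        c,s_=np.cos(p[2]),np.sin(p[2]);P=[]
        for z,k in((.003,1),(.024,1),(.03,.955)):
            for a in(-1,1):
                for b in(-1,1):
                    # slightly rounded corners
                    for e,f in((.077,.031),(.070,.038)):
                        X,Y=a*e*k,b*f*k;P.append([p[0]+c*X-s_*Y,p[1]+s_*X+c*Y,z])
        q=cv2.convexHull(((proj(n,P)-o+.5)*S).astype(np.float32))
        R=cv2.fillConvexPoly(np.zeros(big.shape,np.uint8),q.astype(int),1)>0
        return 1-(R&big).sum()/(R|big).sum()
    r0=cv2.minAreaRect(unproj(n,hull,.02)[:,:2].astype(np.float32))
    b=cv2.boxPoints(r0);e=max((b[1]-b[0],b[2]-b[1]),key=np.linalg.norm)
    r=minimize(cost,[*r0[0],np.arctan2(e[1],e[0])],method="Nelder-Mead",options=dict(initial_simplex=np.array([[*r0[0],np.arctan2(e[1],e[0])]]*4)+np.vstack([np.zeros(3),np.diag([.008,.008,.08])])))
    return r.x,r.fun
E
python3 - <<'E'
from h import *
for n,g in(("top",(306,294)),("scene",(352,298))):
    im=manip.camera(n); w=unproj(n,[g],.02)[0]; print(n,w,meter(n,im,w[:2]))
im=manip.camera("top");a=cv2.resize(im[195:335,180:440],None,fx=3,fy=3,interpolation=cv2.INTER_CUBIC);cv2.imwrite("pics/c1.png",a[:,:,::-1])
im=manip.camera("scene");a=cv2.resize(im[220:370,205:405],None,fx=4,fy=4,interpolation=cv2.INTER_CUBIC);cv2.imwrite("pics/c2.png",a[:,:,::-1])
print(unproj("top",[(420,333)],.0),unproj("scene",[(465,265)],.015),unproj("top",[(195,263)],.02))
E
```

```text
top [0.52044652 0.05092745 0.02      ] (array([0.52423414, 0.05275686, 1.13959824]), np.float64(0.02182652438382693))
scene [0.51864561 0.05569457 0.02      ] (array([0.52621013, 0.05143006, 1.14181976]), np.float64(0.06147456881809743))
[[ 0.44513495 -0.18026666  0.        ]] [[ 0.44226968 -0.17567788  0.015     ]] [[0.58144305 0.27671912 0.02      ]]
```

View pics/c1.png

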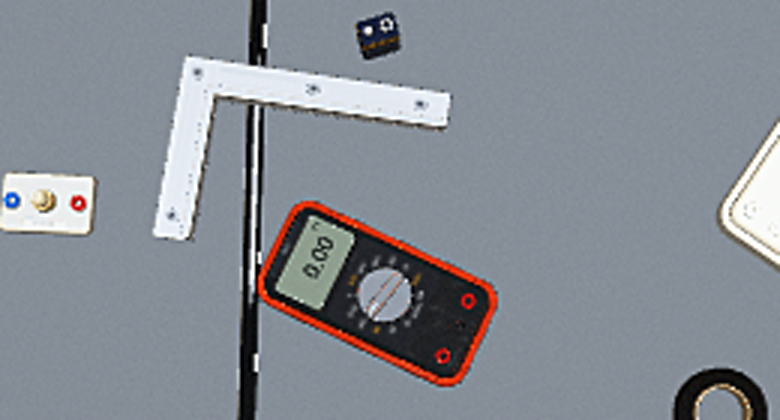

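View pics/c2.png

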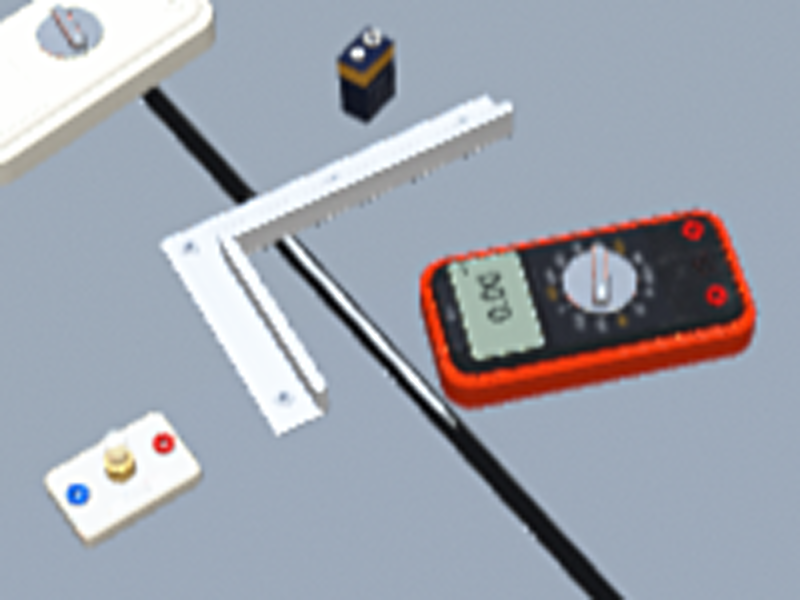

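```bash
python3 - <<'E'
from h import *
for n,o,k,p in(("top",(180,195),3,[(214,94),(448,124),(190,238)]),("scene",(205,220),4,[(241,241),(512,108),(326,388)])):
    w=unproj(n,(np.array(p)+.5)/k-.5+o,.022)[:,:2];L=w[1]-w[0];S=w[2]-w[0]
    print(n,w.round(4).tolist(),np.hypot(*L),np.hypot(*S),"dir -y:",np.arctan2(-L[1],-L[0]),"dir x",np.arctan2(-S[1],-S[0]))
# subpixel edge of the top view long arm & short arm: gradient along perpendicular
im=cv2.cvtColor(manip.camera("top"),cv2.COLOR_RGB2GRAY).astype(np.float32)
def prof(a,b,d):
    a,b,d=map(np.array,(a,b,d));t=np.arange(-4,5,.5)
    acc=[[cv2.getRectSubPix(im,(1,1),tuple(map(float,a+f*(b-a)+s*d)))[0,0] for s in t] for f in np.linspace(.15,.95,30)]
    print(dict(zip(t.tolist(),np.mean(acc,0).round().tolist())))
prof((251,226),(329,236),(-.13,.99)); prof((251,226),(243,274),(.99,.17))
E
```

```text
top [[0.6588, 0.1657], [0.6393, 0.0054], [0.5596, 0.1785]] 0.1615162273144237 0.10001429486516943 dir -y: 1.4497341351587048 dir x -0.12772248483133766
scene [[0.6559, 0.163], [0.6397, 0.0069], [0.5614, 0.1796]] 0.1569388243447057 0.09600496947316405 dir -y: 1.4673660484354225 dir x -0.17435943752919877
{-4.0: 229.0, -3.5: 232.0, -3.0: 233.0, -2.5: 230.0, -2.0: 228.0, -1.5: 230.0, -1.0: 234.0, -0.5: 236.0, 0.0: 215.0, 0.5: 161.0, 1.0: 110.0, 1.5: 96.0, 2.0: 108.0, 2.5: 121.0, 3.0: 132.0, 3.5: 138.0, 4.0: 138.0, 4.5: 137.0}
{-4.0: 233.0, -3.5: 226.0, -3.0: 225.0, -2.5: 232.0, -2.0: 237.0, -1.5: 241.0, -1.0: 235.0, -0.5: 191.0, 0.0: 121.0, 0.5: 90.0, 1.0: 104.0, 1.5: 124.0, 2.0: 138.0, 2.5: 144.0, 3.0: 143.0, 3.5: 142.0, 4.0: 142.0, 4.5: 141.0}
```

Call:
servo_tool([
  {"yaw":6.76},
  {"yaw":6.76},
  {"yaw":6.76},
  {"yaw":6.76},
  {"x":7,"y":-35},
  {"x":7,"y":-35},
  {"x":7,"y":-35},
  {"x":7,"y":-35},
  {"x":7,"y":-35},
  {"x":7,"y":-35},
  {"x":7,"y":-35},
  {"x":7,"y":-35},
])

```text
invalid input at $.plan[0]: expected keys hand, x, y, z, yaw
```

Call:
servo_tool([
  {"x":7,"y":-35},
  {"x":7,"y":-35},
  {"x":7,"y":-35},
  {"x":7,"y":-35},
  {"x":7,"y":-35},
  {"x":7,"y":-35},
  {"x":7,"y":-35},
  {"x":7,"y":-35},
  {"z":30},
  {"z":30},
  {"z":30},
  {},
])

```text
invalid input at $.plan[0]: expected keys hand, x, y, z, yaw
```

```bash
cat >> h.py <<'E'
C=np.array([.658,.165]);TH=-.125
R=np.array([[np.cos(TH),-np.sin(TH)],[np.sin(TH),np.cos(TH)]])
def stat(tx=None,ty=None):
    s=manip.observe();p=(s["ee_pos"][:2]-C)@R;yaw=s["ee_rot"][2]
    print("t",round(s["time_s"],2),"stop-frame mm",(p*1000).round(1),"z",round(s["ee_pos"][2]*1000,1),"yaw rel deg",round(np.degrees(yaw-TH),2),"F stop",(s["wrist_force"][:2]@R).round(1),"w",round(s["width"]*1000,1))
    if tx is not None:
        d=R@(np.array([tx,ty])/1000)+C-s["ee_pos"][:2]
        print("tool dx,dy mm",round(1000*(d@[np.cos(yaw),np.sin(yaw)]),1),round(1000*(d@[np.sin(yaw),-np.cos(yaw)]),1))
def mstat(near,tag=None):
    near=R@(np.array(near)/1000)+C
    for n in("top","scene"):
        im=manip.camera(n);x,f=meter(n,im,near);q=(x[:2]-C)@R*1000
        print(n,"meter stop-frame",q.round(1),"ang",round((x[2]-TH)%np.pi-np.pi/2,3),round(f,3))
        if tag: cv2.imwrite(f"pics/{tag}_{n}.png",im[:,:,::-1])
E
python3 -c "
from h import *
stat(-215,-129)"
```

```text
t 0.85 stop-frame mm [-348.2 -802.5] z 230.7 yaw rel deg 27.03 F stop [ 0.1 -0.2] w 87.7
tool dx,dy mm 424.7 -539.4
```

Call:
servo_tool([
  {"hand":87,"x":0,"y":0,"z":0,"yaw":6.76},
  {"hand":87,"x":0,"y":0,"z":0,"yaw":6.76},
  {"hand":87,"x":0,"y":0,"z":0,"yaw":6.76},
  {"hand":87,"x":0,"y":0,"z":0,"yaw":6.76},
  {"hand":87,"x":7,"y":-35,"z":0,"yaw":0},
  {"hand":87,"x":7,"y":-35,"z":0,"yaw":0},
  {"hand":87,"x":7,"y":-35,"z":0,"yaw":0},
  {"hand":87,"x":7,"y":-35,"z":0,"yaw":0},
  {"hand":87,"x":7,"y":-35,"z":0,"yaw":0},
  {"hand":87,"x":7,"y":-35,"z":0,"yaw":0},
  {"hand":87,"x":7,"y":-35,"z":0,"yaw":0},
  {"hand":87,"x":7,"y":-35,"z":0,"yaw":0},
])

```text
time_s: 1.85
ee_pos: [0.3031, -0.3154, 0.2309]
ee_rot: [3.141, -0.0, -0.126]
wrist_force: [1.1, 0.6, -0.1]
width: 0.0871
grip_force: 0.0
```

```bash
python3 -c "
from h import *
stat(-215,-129)"
```

```text
t 1.85 stop-frame mm [-292.2 -520.9] z 230.9 yaw rel deg -0.03 F stop [1.  0.8] w 87.1
tool dx,dy mm 77.0 -391.9
```

Call:
servo_tool([
  {"hand":87,"x":7,"y":-36,"z":0,"yaw":0},
  {"hand":87,"x":7,"y":-36,"z":0,"yaw":0},
  {"hand":87,"x":7,"y":-36,"z":0,"yaw":0},
  {"hand":87,"x":7,"y":-36,"z":0,"yaw":0},
  {"hand":87,"x":7,"y":-36,"z":0,"yaw":0},
  {"hand":87,"x":7,"y":-36,"z":0,"yaw":0},
  {"hand":87,"x":7,"y":-36,"z":0,"yaw":0},
  {"hand":87,"x":7,"y":-36,"z":0,"yaw":0},
  {"hand":87,"x":7,"y":-36,"z":20,"yaw":0},
  {"hand":87,"x":7,"y":-36,"z":30,"yaw":0},
  {"hand":87,"x":5,"y":-30,"z":25,"yaw":0},
  {"hand":87,"x":0,"y":0,"z":25,"yaw":0},
])

```text
time_s: 2.85
ee_pos: [0.427, 0.0603, 0.134]
ee_rot: [-3.14, -0.004, -0.121]
wrist_force: [1.1, -0.0, 0.7]
width: 0.0871
grip_force: 0.0
```

```bash
python3 -c "
from h import *
stat(-215,-129)"
```

```text
t 2.85 stop-frame mm [-216.2 -132.7] z 134.0 yaw rel deg 0.2 F stop [1.1 0.1] w 87.1
tool dx,dy mm 1.2 -3.7
```

Call:
servo_tool([
  {"hand":87,"x":0,"y":0,"z":25,"yaw":0},
  {"hand":87,"x":0,"y":0,"z":25,"yaw":0},
  {"hand":87,"x":0,"y":0,"z":25,"yaw":0},
  {"hand":87,"x":0,"y":0,"z":20,"yaw":0},
  {"hand":87,"x":0,"y":0,"z":12,"yaw":0},
  {"hand":87,"x":0,"y":0,"z":6,"yaw":0},
  {"hand":87,"x":0,"y":0,"z":0,"yaw":0},
  {"hand":87,"x":0,"y":0,"z":0,"yaw":0},
])

```text
time_s: 3.52
ee_pos: [0.4249, 0.0564, 0.0216]
ee_rot: [-3.142, -0.0, -0.125]
wrist_force: [-0.4, -0.6, -0.3]
width: 0.087
grip_force: 0.0
```

```bash
python3 -c "
from h import *
stat(-215,-129)"
```

```text
t 3.52 stop-frame mm [-217.8 -136.9] z 21.6 yaw rel deg -0.01 F stop [-0.3 -0.7] w 87.0
tool dx,dy mm 2.8 -7.9
```

Call:
servo_tool([
  {"hand":87,"x":8,"y":-8,"z":5,"yaw":0},
  {"hand":87,"x":8,"y":0,"z":0,"yaw":0},
  {"hand":87,"x":5,"y":0,"z":0,"yaw":0},
  {"hand":87,"x":5,"y":0,"z":0,"yaw":0},
  {"hand":87,"x":5,"y":0,"z":0,"yaw":0},
  {"hand":87,"x":5,"y":0,"z":0,"yaw":0},
  {"hand":87,"x":5,"y":0,"z":0,"yaw":0},
  {"hand":87,"x":5,"y":0,"z":0,"yaw":0},
  {"hand":87,"x":5,"y":0,"z":0,"yaw":0},
  {"hand":87,"x":5,"y":0,"z":0,"yaw":0},
  {"hand":87,"x":5,"y":0,"z":0,"yaw":0},
  {"hand":87,"x":5,"y":0,"z":0,"yaw":0},
])

```text
time_s: 4.52
ee_pos: [0.4917, 0.056, 0.0163]
ee_rot: [3.142, -0.0, -0.125]
wrist_force: [-1.7, -0.2, -0.1]
width: 0.0868
grip_force: 0.7
```

```bash
python3 -c "
from h import *
stat(-100,-129);mstat((-100,-129),'p1')"
```

```text
t 4.52 stop-frame mm [-151.4 -128.9] z 16.3 yaw rel deg -0.01 F stop [-1.6 -0.4] w 86.8
tool dx,dy mm 51.4 0.1
top meter stop-frame [ -68.6 -120.1] ang -0.029 0.635
scene meter stop-frame [-105.5 -124.4] ang -0.179 0.4
```

View pics/p1_scene.png

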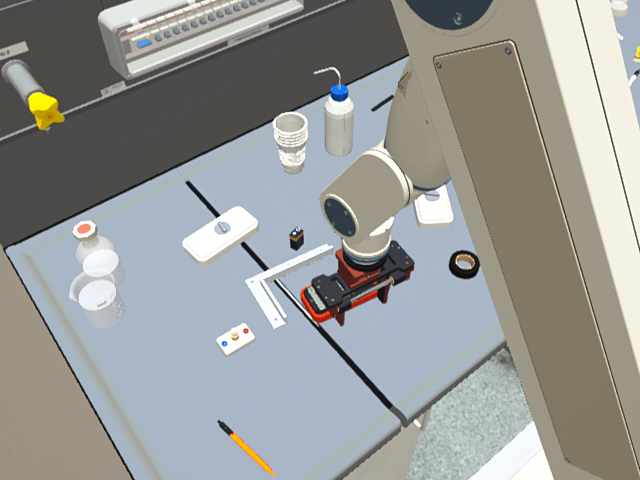

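The scene view shows the fingers behind the meter (about 355,300), which is turning square; the arm hides most of it. I keep pushing.

Call:
servo_tool([
  {"hand":87,"x":5,"y":0,"z":0,"yaw":0},
  {"hand":87,"x":5,"y":0,"z":0,"yaw":0},
  {"hand":87,"x":5,"y":0,"z":0,"yaw":0},
  {"hand":87,"x":5,"y":0,"z":0,"yaw":0},
  {"hand":87,"x":5,"y":0,"z":0,"yaw":0},
  {"hand":87,"x":5,"y":0,"z":0,"yaw":0},
  {"hand":87,"x":5,"y":0,"z":0,"yaw":0},
  {"hand":87,"x":5,"y":0,"z":0,"yaw":0},
  {"hand":87,"x":5,"y":0,"z":0,"yaw":0},
  {"hand":87,"x":3,"y":0,"z":0,"yaw":0},
  {"hand":87,"x":0,"y":0,"z":0,"yaw":0},
])

```text
time_s: 5.53
ee_pos: [0.5399, 0.05, 0.0165]
ee_rot: [-3.141, -0.001, -0.125]
wrist_force: [0.2, -0.2, 0.2]
width: 0.087
grip_force: 0.0
```

```bash
python3 -c "
from h import *
stat(-86,-129)"
```

```text
t 5.53 stop-frame mm [-102.8 -128.8] z 16.5 yaw rel deg -0.02 F stop [ 0.2 -0.2] w 87.0
tool dx,dy mm 16.8 0.2
```

Call:
servo_tool([
  {"hand":87,"x":5,"y":0,"z":0,"yaw":0},
  {"hand":87,"x":4,"y":0,"z":0,"yaw":0},
  {"hand":87,"x":0,"y":0,"z":0,"yaw":0},
  {"hand":87,"x":-10,"y":0,"z":0,"yaw":0},
  {"hand":87,"x":-15,"y":0,"z":0,"yaw":0},
  {"hand":45,"x":0,"y":0,"z":-25,"yaw":0},
  {"hand":45,"x":0,"y":0,"z":-25,"yaw":0},
  {"hand":45,"x":0,"y":0,"z":-25,"yaw":0},
  {"hand":45,"x":18,"y":30,"z":0,"yaw":0},
  {"hand":45,"x":18,"y":30,"z":0,"yaw":0},
  {"hand":45,"x":18,"y":30,"z":0,"yaw":0},
  {"hand":45,"x":18,"y":31,"z":0,"yaw":0},
])

```text
time_s: 6.53
ee_pos: [0.5795, -0.078, 0.0919]
ee_rot: [3.142, -0.001, -0.124]
wrist_force: [0.5, 0.5, -0.2]
width: 0.046
grip_force: 0.0
```

Call:
servo_tool([
  {"hand":45,"x":0,"y":0,"z":0,"yaw":-7.1},
  {"hand":45,"x":0,"y":0,"z":0,"yaw":-7.1},
  {"hand":45,"x":0,"y":0,"z":0,"yaw":-7.1},
  {"hand":45,"x":0,"y":0,"z":0,"yaw":-7.1},
  {"hand":45,"x":0,"y":0,"z":0,"yaw":-7.1},
  {"hand":45,"x":0,"y":0,"z":0,"yaw":-7.1},
  {"hand":45,"x":0,"y":0,"z":0,"yaw":-7.1},
  {"hand":45,"x":0,"y":0,"z":0,"yaw":-7.1},
  {"hand":45,"x":0,"y":0,"z":0,"yaw":-7.1},
  {"hand":45,"x":0,"y":0,"z":0,"yaw":-7.1},
  {"hand":45,"x":0,"y":0,"z":0,"yaw":-7.1},
  {"hand":45,"x":0,"y":0,"z":0,"yaw":-7.1},
])

```text
time_s: 7.53
ee_pos: [0.5788, -0.0768, 0.0914]
ee_rot: [3.141, -0.0, 1.368]
wrist_force: [0.3, 0.2, -0.0]
width: 0.0452
grip_force: 0.0
```

Call:
servo_tool([
  {"hand":45,"x":0,"y":0,"z":0,"yaw":-4.8},
  {"hand":45,"x":0,"y":0,"z":0,"yaw":0},
])

```text
time_s: 7.7
ee_pos: [0.5788, -0.0768, 0.0914]
ee_rot: [3.141, 0.0, 1.449]
wrist_force: [-0.3, -0.2, 0.1]
width: 0.045
grip_force: 0.0
```

```bash
python3 -c "
from h import *
stat(-44,-245);mstat((-44,-129),'p2')"
```

```text
t 7.7 stop-frame mm [ -48.4 -249.8] z 91.4 yaw rel deg 90.16 F stop [-0.3 -0.2] w 45.0
tool dx,dy mm 4.8 4.4
top meter stop-frame [ -46.3 -117.2] ang -0.0 0.026
scene meter stop-frame [ -44.  -118.5] ang 0.019 0.069
```

View pics/p2_scene.png

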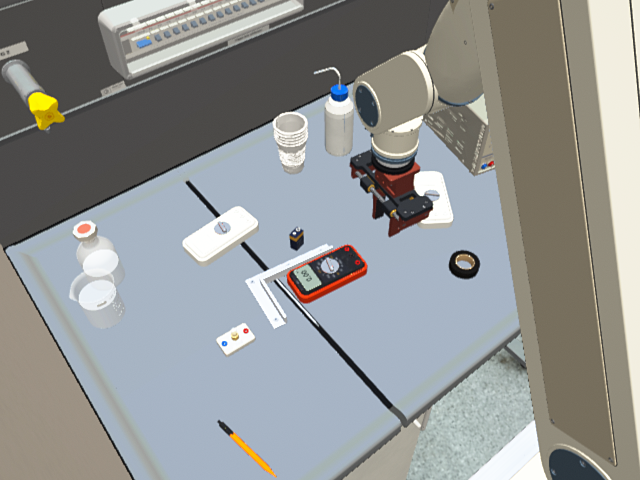

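The meter (around 328,273) lies square about 7 mm from the long arm, and the gripper stands off its right end at (400,200). Now I lower and push the end.

Call:
servo_tool([
  {"hand":45,"x":0,"y":3,"z":25,"yaw":0},
  {"hand":45,"x":0,"y":0,"z":25,"yaw":0},
  {"hand":45,"x":0,"y":0,"z":15,"yaw":0},
  {"hand":45,"x":0,"y":0,"z":9,"yaw":0},
  {"hand":45,"x":10,"y":0,"z":0,"yaw":0},
  {"hand":45,"x":10,"y":0,"z":0,"yaw":0},
  {"hand":45,"x":10,"y":0,"z":0,"yaw":0},
  {"hand":45,"x":5,"y":0,"z":0,"yaw":0},
  {"hand":45,"x":5,"y":0,"z":0,"yaw":0},
  {"hand":45,"x":5,"y":0,"z":0,"yaw":0},
  {"hand":45,"x":5,"y":0,"z":0,"yaw":0},
])

```text
time_s: 8.72
ee_pos: [0.5891, -0.0277, 0.0182]
ee_rot: [3.14, 0.001, 1.446]
wrist_force: [-0.0, -5.2, 4.7]
width: 0.0453
grip_force: 2.8
```

Call:
servo_tool([
  {"hand":45,"x":5,"y":0,"z":0,"yaw":0},
  {"hand":45,"x":5,"y":0,"z":0,"yaw":0},
  {"hand":45,"x":5,"y":0,"z":0,"yaw":0},
  {"hand":45,"x":5,"y":0,"z":0,"yaw":0},
  {"hand":45,"x":5,"y":0,"z":0,"yaw":0},
  {"hand":45,"x":3,"y":0,"z":0,"yaw":0},
  {"hand":45,"x":0,"y":0,"z":0,"yaw":0},
])

```text
time_s: 9.3
ee_pos: [0.5925, 0.0002, 0.018]
ee_rot: [3.14, 0.0, 1.446]
wrist_force: [0.3, -0.7, 0.5]
width: 0.045
grip_force: 0.4
```

```bash
python3 -c "
from h import *
stat(-44,-164);mstat((-44,-80))"
```

```text
t 9.3 stop-frame mm [ -44.4 -171.6] z 18.0 yaw rel deg 90.0 F stop [ 0.3 -0.7] w 45.0
tool dx,dy mm 7.6 0.4
top meter stop-frame [-46.3 -45. ] ang 0.001 0.508
scene meter stop-frame [-40.  -97.8] ang 0.007 0.514
```

Call:
servo_tool([
  {"hand":45,"x":3,"y":0,"z":0,"yaw":0},
  {"hand":45,"x":2,"y":0,"z":0,"yaw":0},
  {"hand":45,"x":1,"y":0,"z":0,"yaw":0},
  {"hand":45,"x":0,"y":0,"z":0,"yaw":0},
])

```text
time_s: 9.73
ee_pos: [0.5927, 0.006, 0.0174]
ee_rot: [-3.142, 0.0, 1.446]
wrist_force: [-0.8, -4.3, 3.1]
width: 0.0452
grip_force: 1.6
```

Call:
servo_tool([
  {"hand":45,"x":1,"y":0,"z":0,"yaw":0},
  {"hand":45,"x":1,"y":0,"z":0,"yaw":0},
  {"hand":45,"x":0,"y":0,"z":0,"yaw":0},
])

```text
time_s: 9.98
ee_pos: [0.5928, 0.0073, 0.0174]
ee_rot: [-3.141, 0.001, 1.446]
wrist_force: [-0.9, -8.3, 4.4]
width: 0.0446
grip_force: 4.2
```

Call:
servo_tool([
  {"hand":45,"x":1,"y":0,"z":0,"yaw":0},
  {"hand":45,"x":0,"y":0,"z":0,"yaw":0},
])

```text
time_s: 10.15
ee_pos: [0.5928, 0.0074, 0.0174]
ee_rot: [-3.141, 0.002, 1.446]
wrist_force: [-2.2, -13.8, 5.6]
width: 0.0452
grip_force: 6.9
```

Call:
servo_tool([
  {"hand":45,"x":-5,"y":0,"z":0,"yaw":0},
  {"hand":45,"x":-10,"y":0,"z":0,"yaw":0},
  {"hand":45,"x":-13,"y":0,"z":0,"yaw":0},
  {"hand":60,"x":0,"y":0,"z":-25,"yaw":0},
  {"hand":60,"x":0,"y":0,"z":-25,"yaw":0},
  {"hand":60,"x":0,"y":0,"z":-25,"yaw":0},
  {"hand":60,"x":0,"y":-30,"z":0,"yaw":7.1},
  {"hand":60,"x":0,"y":-30,"z":0,"yaw":7.1},
  {"hand":60,"x":0,"y":-30,"z":0,"yaw":7.1},
  {"hand":60,"x":0,"y":0,"z":0,"yaw":7.1},
  {"hand":60,"x":0,"y":0,"z":0,"yaw":7.1},
  {"hand":60,"x":0,"y":0,"z":0,"yaw":7.1},
])

```text
time_s: 11.15
ee_pos: [0.5021, 0.0029, 0.0924]
ee_rot: [-3.141, -0.0, 0.696]
wrist_force: [1.1, -0.4, 0.1]
width: 0.06
grip_force: 0.0
```

Call:
servo_tool([
  {"hand":60,"x":0,"y":0,"z":0,"yaw":7.1},
  {"hand":60,"x":0,"y":0,"z":0,"yaw":7.1},
  {"hand":60,"x":0,"y":0,"z":0,"yaw":7.1},
  {"hand":60,"x":0,"y":0,"z":0,"yaw":7.1},
  {"hand":60,"x":0,"y":0,"z":0,"yaw":7.1},
  {"hand":60,"x":0,"y":0,"z":0,"yaw":7.1},
  {"hand":60,"x":0,"y":0,"z":0,"yaw":4.8},
  {"hand":60,"x":0,"y":0,"z":0,"yaw":0},
])

```text
time_s: 11.82
ee_pos: [0.5025, 0.0028, 0.0922]
ee_rot: [-3.141, 0.0, -0.129]
wrist_force: [-0.1, -0.4, -0.6]
width: 0.0599
grip_force: 0.0
```

```bash
python3 -c "
from h import *
stat(-120,-77);mstat((-44,-80))"
```

```text
t 11.82 stop-frame mm [-134.  -180.4] z 92.2 yaw rel deg -0.21 F stop [-0.1 -0.4] w 59.9
tool dx,dy mm 13.6 -103.4
top meter stop-frame [-45.5 -75.3] ang 0.015 0.197
scene meter stop-frame [-48.6 -92.9] ang -0.059 0.21
```

Call:
servo_tool([
  {"hand":60,"x":2,"y":-35,"z":0,"yaw":0},
  {"hand":60,"x":2,"y":-35,"z":0,"yaw":0},
  {"hand":60,"x":2,"y":-33,"z":0,"yaw":-0.2},
  {"hand":60,"x":0,"y":0,"z":25,"yaw":0},
  {"hand":60,"x":0,"y":0,"z":25,"yaw":0},
  {"hand":60,"x":0,"y":0,"z":15,"yaw":0},
  {"hand":60,"x":0,"y":0,"z":10,"yaw":0},
  {"hand":60,"x":10,"y":0,"z":0,"yaw":0},
  {"hand":60,"x":10,"y":0,"z":0,"yaw":0},
  {"hand":60,"x":5,"y":0,"z":0,"yaw":0},
  {"hand":60,"x":5,"y":0,"z":0,"yaw":0},
  {"hand":60,"x":0,"y":0,"z":0,"yaw":0},
])

```text
time_s: 12.92
ee_pos: [0.5538, 0.1009, 0.0185]
ee_rot: [-3.141, -0.003, -0.122]
wrist_force: [0.4, -0.8, -0.1]
width: 0.0597
grip_force: 0.0
```

```bash
python3 -c "
from h import *
stat(-86,-77)"
```

```text
t 12.92 stop-frame mm [-95.4 -76.6] z 18.5 yaw rel deg 0.16 F stop [ 0.5 -0.7] w 59.7
tool dx,dy mm 9.4 0.4
```

Call:
servo_tool([
  {"hand":60,"x":3,"y":0,"z":0,"yaw":0},
  {"hand":60,"x":2,"y":0,"z":0,"yaw":0},
  {"hand":60,"x":1,"y":0,"z":0,"yaw":0},
  {"hand":60,"x":1,"y":0,"z":0,"yaw":0},
  {"hand":60,"x":0,"y":0,"z":0,"yaw":0},
])

```text
time_s: 13.33
ee_pos: [0.5561, 0.1, 0.0172]
ee_rot: [3.141, 0.004, -0.121]
wrist_force: [-5.7, 0.7, 3.9]
width: 0.06
grip_force: 2.9
```

Call:
servo_tool([
  {"hand":60,"x":1,"y":0,"z":0,"yaw":0},
  {"hand":60,"x":1,"y":0,"z":0,"yaw":0},
  {"hand":60,"x":0,"y":0,"z":0,"yaw":0},
])

```text
time_s: 13.58
ee_pos: [0.5582, 0.0998, 0.0172]
ee_rot: [3.141, 0.004, -0.121]
wrist_force: [-6.4, -0.5, 5.2]
width: 0.0596
grip_force: 2.8
```

Call:
servo_tool([
  {"hand":60,"x":1,"y":0,"z":0,"yaw":0},
  {"hand":60,"x":0,"y":0,"z":0,"yaw":0},
])

```text
time_s: 13.75
ee_pos: [0.5591, 0.0996, 0.0172]
ee_rot: [3.141, 0.004, -0.121]
wrist_force: [-6.3, -0.6, 3.9]
width: 0.06
grip_force: 2.8
```

Call:
servo_tool([
  {"hand":60,"x":1,"y":0,"z":0,"yaw":0},
  {"hand":60,"x":1,"y":0,"z":0,"yaw":0},
  {"hand":60,"x":0,"y":0,"z":0,"yaw":0},
])

```text
time_s: 14.0
ee_pos: [0.5612, 0.0994, 0.0171]
ee_rot: [3.141, 0.004, -0.121]
wrist_force: [-5.6, -0.9, 3.3]
width: 0.0602
grip_force: 2.7
```

Call:
servo_tool([
  {"hand":60,"x":1,"y":0,"z":0,"yaw":0},
  {"hand":60,"x":0,"y":0,"z":0,"yaw":0},
])

```text
time_s: 14.17
ee_pos: [0.5621, 0.0993, 0.0171]
ee_rot: [3.14, 0.004, -0.121]
wrist_force: [-5.9, -0.9, 4.6]
width: 0.0603
grip_force: 2.8
```

Call:
servo_tool([
  {"hand":60,"x":1,"y":0,"z":0,"yaw":0},
  {"hand":60,"x":0,"y":0,"z":0,"yaw":0},
])

```text
time_s: 14.33
ee_pos: [0.5622, 0.0992, 0.0171]
ee_rot: [3.14, 0.006, -0.122]
wrist_force: [-9.1, 0.4, 6.6]
width: 0.0597
grip_force: 4.1
```

Stopped at the long arm. One more millimetre to seat it, then back off and look.

Call:
servo_tool([
  {"hand":60,"x":1,"y":0,"z":0,"yaw":0},
  {"hand":60,"x":0,"y":0,"z":0,"yaw":0},
  {"hand":60,"x":-5,"y":0,"z":0,"yaw":0},
  {"hand":60,"x":-20,"y":0,"z":0,"yaw":0},
  {"hand":60,"x":-20,"y":0,"z":-20,"yaw":0},
  {"hand":60,"x":-20,"y":0,"z":-25,"yaw":0},
  {"hand":60,"x":0,"y":40,"z":0,"yaw":0},
  {"hand":60,"x":0,"y":40,"z":-20,"yaw":0},
  {"hand":60,"x":0,"y":40,"z":-20,"yaw":0},
  {"hand":60,"x":0,"y":40,"z":0,"yaw":0},
  {"hand":60,"x":0,"y":40,"z":0,"yaw":0},
  {"hand":60,"x":0,"y":40,"z":0,"yaw":0},
])

```text
time_s: 15.33
ee_pos: [0.4733, -0.1275, 0.1005]
ee_rot: [3.141, -0.002, -0.121]
wrist_force: [0.6, -0.3, -0.0]
width: 0.06
grip_force: 0.0
```

```bash
python3 -c "
from h import *
stat();mstat((-38,-77),'p3')
a=cv2.imread('pics/p3_top.png')[180:330,170:360];b=cv2.imread('pics/p3_scene.png')[215:365,205:395]
cv2.imwrite('pics/p3c.png',np.hstack([cv2.resize(i,None,fx=2.1,fy=2.1*1.8/1.8,interpolation=cv2.INTER_CUBIC) for i in(a,b)]))"
```

```text
t 15.33 stop-frame mm [-146.7 -313.2] z 100.5 yaw rel deg 0.24 F stop [ 0.6 -0.2] w 60.0
top meter stop-frame [-38.9 -75.9] ang 0.002 0.027
scene meter stop-frame [-36.9 -79.3] ang 0.026 0.085
```

View pics/p3c.png

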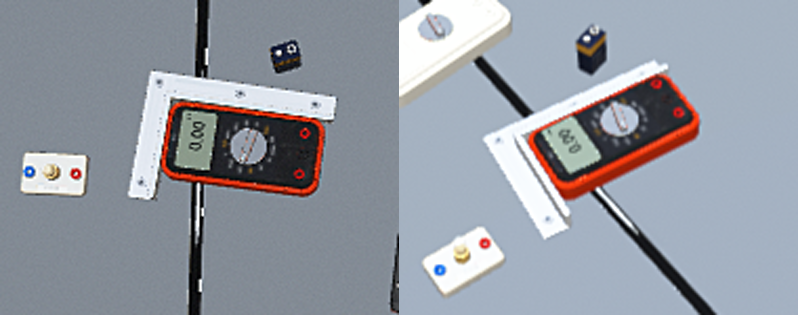

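Both crops show the meter at home: its long side lies along the long arm and its left end sits against the short arm. The battery and lamp holder have not moved.

```bash
python3 -c "
from bench import manip
print(manip.finish_job())"
```

```text
the job is handed in; nothing more can be done
None
```

I pushed the multimeter into the corner stop, and it measures square and flush against both arms to within about 2.5 mm; the job was handed in at about 15 s of the 48 s, and no verdict came back.

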